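# Seat the tube carrier on the bench mixer

### The arm

A 7-joint arm with a two-finger parallel gripper is mounted at the origin on the work surface. World frame = base frame: x ahead of the robot, y to its left, z up, the work surface at z = 0. Lengths are in m, angles in rad, forces in N, time in s.
With the tool pointing down it reaches from about 0.425 to 1.025 m from the base axis. Payload 9.4 kg.
Tool frame: the origin (TCP) lies midway between the tips of the shut fingers; the grasp point (between the pads) lies 19 mm behind it (manip.grasp_offset is the z of the grasp point in the tool frame, in m); z points along the fingers, y is the direction in which the jaws open and shut (so a half turn about z gives the same grasp; the last joint's range is limited). The gripper opens to 85 mm and grips with 20 to 120 N. Pads are 22 mm wide; open, the fingers measure 114 mm over their backs; the gripper's body (76 mm by 85 mm) begins 54 mm behind the grasp point. The pads swing forward as they close: fully open they stand 13 mm farther back than shut.
Start: joints at [-1.384, 0.599, -0.003, 1.599, 0.002, 0.943, -0.08], TCP at [0.189, 0.7, 0.208] pointing down, gripper open.
Joint ranges: [-2.57, 2.57], [-0.35, 1.97], [-1.29, 1.29], [0.11, 2.56], [-1.05, 4.19], [0.11, 1.86], [-2.63, 2.63]. Speed limits (rad/s): [2.22, 2.22, 3.01, 3.01, 3.14, 3.14, 3.14].

### API

Orientations are given as a rotation vector (axis times angle).
In Python, from workcell import monitor, camera, job, manip gives the robot as it stands.
- The arm moves only by the tool servo_tool, never from a script. Its argument "plan" is a list of rows, each an object of numbers: "x", "y", "z": the shift along the tool's x, y, z in mm; "rx", "ry", "rz": the turn, a rotation vector about the tool's x, y, z in rad; "claw": the opening in per cent of the stroke, from 0 (shut) to 100 (fully open). A call has 1 to 5 rows; each row is the pose to reach, as a shift and turn from the pose commanded when the call began, along the tool's axes at that moment; what a row does not reach only later rows make up. A row lasts 1/8 s, in which the tool goes at most 62.5 mm and 10.7 degrees, less where a joint would pass 70% of its speed; a pose out of reach is approached as far as the arm can. A call with a gripper value outside its range is refused whole. The fingers move at their own pace and stop on an object; "newtons" is the grip in N (left out, the last holds). Time passes only in rows, so rows that repeat a pose let the fingers close. It gives the time, the measured TCP pose, the force and the opening at its end, in the units of the state.
- monitor.get_obs(): the state, without advancing time (a new reading comes with each control period).
- camera(name): name is "side" or "top" or "wrist"; returns a dict with "pixels" (420x560x3 uint8, red, green, blue), "intrinsics" (3x3 intrinsics, pixels), "xyz" and "rotation" of the camera in the world; the wrist camera has in their place "T_tool_cam" (4x4, takes a point from camera to tool coordinates, whose origin is the TCP and whose axes are the flange's). Camera axes: x right, y up, looking along -z (the intrinsics and any distortion apply to the point x, -y, -z); pixel columns grow to the right and rows downward; lengths in m; the calibration is good to about 2 mm. A picture is of the moment at which its call begins: read the wrist's pose just before it. There is no depth.
- job.hand_in(): hands the job in, once; it reports no verdict.
The state is a dict: "clock": time; "joint_positions": joint angles; "dq": joint speeds; "tau": joint torques, N m; "position": TCP position; "tool_rot": TCP orientation; "contact_force": force on the tool from outside, world axes, zero at the start; "wrist_torque": the same for the moment, N m; "opening": finger opening in m.
Only numpy, scipy, OpenCV 4.12 (cv2) and the standard library are available. Lean on these libraries where they do the work, as an engineer would, in place of code of your own. Each camera call takes 0.05 s, during which the arm holds its last target.

### The job

The tube carrier has been left riding on top of the mixer's two locating pins. With the fingertips, nudge it across the mixer deck (back to the fence and sideways along it) until its two holes drop over the pins and it lies flat and still on the deck, then take the hand away. Only push it: do not pinch, lift or tip it up, and leave the other things on the deck and counter where they are.

Things in the scene. Friction and masses are not known exactly. Their poses are not given: they have to be found in the camera images.
- mixer: Fixed bench-top tube mixer: white base under a flat grey deck, 220 mm (its x) by 340 mm (its y), whose surface is 60 mm above the origin. Origin: centre of the underside, on the counter; z up, x away from the robot to the fence. The seated carrier lies flat, its origin at mixer x = +4, y = 0, z = 60 mm, its axes parallel to the mixer's, 1 mm off the fence.
- fence (a point): Middle of the fence's face that the carrier meets, at deck height (mixer x = +60 mm, y = 0). The fence is a steel bar on the deck, 24 mm high, 8 mm thick, 240 mm long along the mixer's y; the deck's other three sides are open. Pushed straight against it, the carrier squares itself to it.
- carrier: Loose tube carrier, 0.3 to 0.6 kg: aluminium plate 110 mm (its x, to the fence) by 220 mm (its y) by 10 mm thick, a white block of empty wells (90 by 106 by 22 mm) fixed on its middle. Origin: centre of the plate's underside, z up. At the start it rides tilted 0.08 rad: on both pin tops and, at its edge nearest the robot, on the deck; sliding it takes about 3 to 12 N.
- pin0 (a point): Foot, on the deck, of the locating pin at mixer x = +24, y = -70 mm. Both pins are round-topped steel, 8 mm in diameter, 7 mm high, hidden under the carrier at the start.
- pin1 (a point): Foot, on the deck, of the other pin, at mixer x = +24, y = +70 mm.
- hole0 (a point): Centre, at the plate's underside, of the carrier's hole at its x = +20, y = -70 mm. Both holes go through and are 13 mm in diameter. At the start they are 4 to 20 mm short of the pins in the mixer's x and 16 to 32 mm to one side or the other in y, turned by up to 0.05 rad.
- hole1 (a point): Centre, at the plate's underside, of the other hole, at its x = +20, y = +70 mm. Pushed slowly along the fence, the carrier falls flat over the pins, which then stop it.
- vial: Bystander: capped vial 26 mm in diameter, 45 mm high, standing loose on the deck behind the fence. Origin: centre of its underside.
- jar: Bystander: squat capped jar 32 mm in diameter, 32 mm high, standing loose on the deck behind the fence. Origin: centre of its underside.
- pot: Bystander: small capped pot 24 mm in diameter, 34 mm high, standing loose on the deck's corner nearest the robot at the mixer's -y end. Origin: centre of its underside.
- mouse: Bystander: computer mouse, 100 by 60 by 32 mm, on a blue mat on the counter at the robot's right. Origin: its underside.
- tube_rack: Bystander: white rack 60 by 120 by 55 mm with four capped tubes standing to 94 mm, on the counter at the robot's left. Origin: centre of its underside.
- cup: Bystander: open white cup 60 mm in diameter, 60 mm high, on the counter at the robot's right. Origin: centre of its underside.
- reagent: Bystander: amber bottle 60 mm in diameter, 120 mm high, on the counter at the far left. Origin: centre of its underside.
Things that resemble listed ones, but are neither listed nor needed, are in the scene too. Several things have the shape of the carrier; the one meant has the colours described above.

How it is judged:
At the end, for the whole second after the job is handed in: Both holes stand over their pins (within 4 mm in plan), the plate lies flat on the deck (underside within 2 mm of it at both holes, tilt under 0.03 rad) and is at rest (horizontal distance between hole0 and pin0 below 0.004 m and horizontal distance between hole1 and pin1 below 0.004 m and z of each of hole0, hole1 in the frame of mixer below 0.062 m and angle between carrier's own z axis and vertical below 0.03 rad and linear speed of carrier below 0.01 m/s); the robot touches nothing.
It fails at once if the carrier is lifted or tipped up (underside centre more than 15 mm above the deck, or tilted by more than 0.2 rad) (z of carrier in the frame of mixer above 0.075 m or angle between carrier's own z axis and vertical above 0.2 rad).
It fails at once if another thing on the deck or counter is moved by more than 15 mm or knocked over (distance of any of vial, jar, pot, mouse, tube_rack, cup, reagent from where it was at the start of the episode above 0.015 m or angle between any of vial, jar, pot, mouse, tube_rack, cup, reagent's own z axis and vertical above 0.5 rad).
It also fails if it takes over 48 s, if anything falls off the work surface, if the arm or the gripper's body presses on something with over 40 N, if the wrist force passes 120 N, or if a joint passes its speed limit or range.

## Working session

There is one attempt and no reset: what is moved stays moved. The work goes in short steps, Python scripts to look and compute and a tool call to move; the robot and the scene stay as the last step left them, time stands still between calls to the robot, and variables do not carry over. Pictures are saved under pics/ and viewed, and the job is handed in when it is done.

Besides the shell and the picture viewer there is one more tool, called as name(argument=value, ...) on one line, values as JSON. servo_tool: Moves the arm, as the interface text tells. Its arguments: {"type":"object","properties":{"plan":{"type":"array"},"newtons":{"type":"number"}},"required":["plan"]}

```bash
mkdir -p pics; ls
cat > h.py <<'E'
from workcell import monitor,camera,job,manip
import numpy as np,cv2
from scipy.spatial.transform import Rotation as R
def snap(n,f):
    o=monitor.get_obs(); c=camera(n)
    cv2.imwrite('pics/'+f,cv2.cvtColor(c['pixels'],cv2.COLOR_RGB2BGR)); np.savez('pics/'+f[:-4]+'.npz',**c,pos=o['position'],rot=o['tool_rot']); return c
def load(f): return dict(np.load('pics/'+f+'.npz'))
def pose(c):
    if 'T_tool_cam' in c:
        T=c['T_tool_cam'];Rt=R.from_rotvec(c['rot']).as_matrix()
        return Rt@T[:3,3]+c['pos'],Rt@T[:3,:3]
    r=np.array(c['rotation']); 
    if r.size==3: r=R.from_rotvec(r.ravel()).as_matrix()
    return np.array(c['xyz']),r
def ray(c,u,v):
    p,Rm=pose(c);d=np.linalg.inv(c['intrinsics'])@[u,v,1.]
    return p,Rm@np.array([d[0],-d[1],-d[2]])
def onz(c,u,v,z):
    p,d=ray(c,u,v);return p+d*(z-p[2])/d[2]
def proj(c,P):
    p,Rm=pose(c);q=Rm.T@(np.array(P)-p);q=np.array(c['intrinsics'])@[q[0],-q[1],-q[2]];return q[:2]/q[2]
E
python3 - <<'E'
from h import *
print(monitor.get_obs())
for n in('side','top','wrist'):
    c=snap(n,n+'0.png');print(n,[(k,np.round(v,3).tolist()) for k,v in c.items() if k!='pixels'])
print(manip.grasp_offset)
E
```

```text
pics
{'clock': 0.0, 'joint_positions': array([-1.38370604,  0.60014311, -0.00255945,  1.60011343,  0.00175386,
        0.94288897, -0.07977828]), 'dq': array([-5.53867832e-04, -1.65400568e-03, -4.88227315e-04, -6.82053370e-05,
       -2.86532603e-04,  5.00810514e-04,  5.65274974e-04]), 'tau': array([ 2.16537694e-03, -7.76444292e+01,  1.56565659e+00, -2.57996625e+01,
        1.22846491e-02,  9.00216401e-03, -4.47069931e-05]), 'position': array([0.18890377, 0.6994421 , 0.20700961]), 'tool_rot': array([-4.13042608e-01, -3.11421145e+00,  2.42998586e-03]), 'contact_force': array([0.16896058, 0.32223767, 0.05826227]), 'wrist_torque': array([ 0.02767543, -0.03271296, -0.02255506]), 'opening': 0.08575660780594586}
side [('intrinsics', [[393.36, 0.0, 283.466], [0.0, 393.36, 205.756], [0.0, 0.0, 1.0]]), ('xyz', [0.349, 0.645, 0.883]), ('rotation', [0.1, -0.984, -2.723])]
top [('intrinsics', [[417.746, 0.0, 278.149], [0.0, 417.746, 208.869], [0.0, 0.0, 1.0]]), ('xyz', [0.362, -0.018, 1.014]), ('rotation', [0.112, -0.097, -1.591])]
wrist [('intrinsics', [[373.863, 0.0, 281.318], [0.0, 373.863, 213.214], [0.0, 0.0, 1.0]]), ('T_tool_cam', [[-0.001, 0.965, 0.262, 0.067], [1.0, 0.001, -0.0, -0.0], [-0.0, 0.262, -0.965, -0.166], [0.0, 0.0, 0.0, 1.0]])]
-0.0187
```

View pics/top0.png

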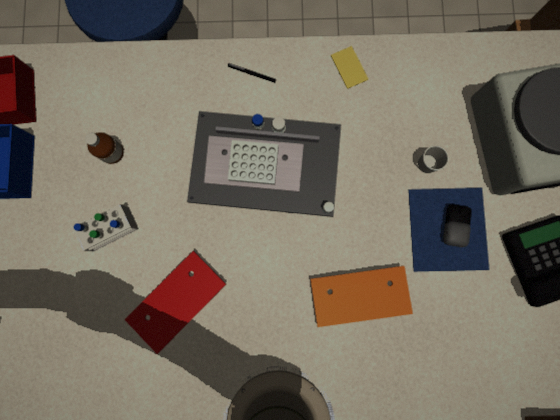

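View pics/side0.png

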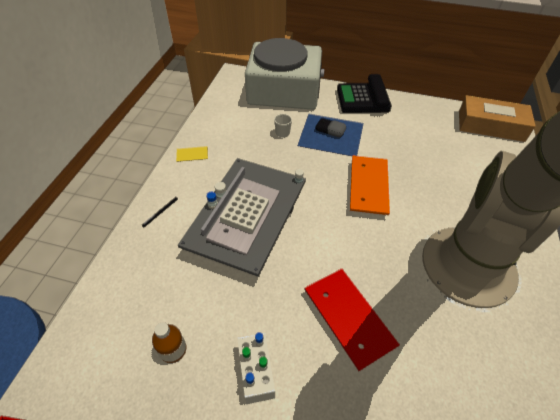

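The top view shows three carrier-shaped things: red plate (175,300), orange plate (360,295), and an aluminium plate with a white well block on the grey deck (253,162). The last one fits the description. I'll confirm it in an enlarged crop.

Run:
```python
import cv2
a=cv2.imread('pics/top0.png');cv2.imwrite('pics/crop0.png',cv2.resize(a[100:230,180:350],(680,520),interpolation=cv2.INTER_CUBIC))
```

```text
(no output)
```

View pics/crop0.png

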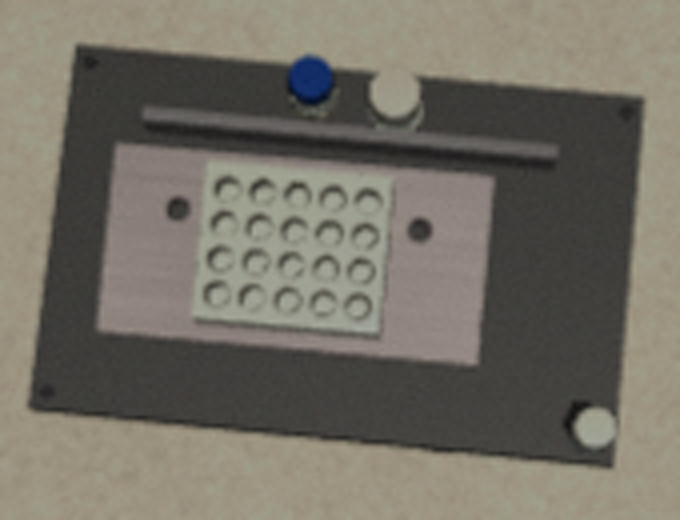

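View pics/wrist0.png

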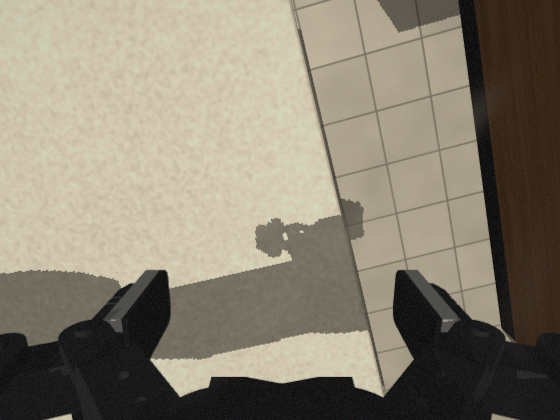

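The crop confirms it: a pinkish aluminium plate with a white 5x4 well block and holes at crop (178,208) and (420,230). It is offset left of the fence centre, so it has to go to mixer -y.

```bash
cat >> h.py <<'E'
def fitpose(P,L):  # 2D rigid: world = Rot*local + t
    P=np.array(P);L=np.array(L);pc=P.mean(0);lc=L.mean(0)
    H=(L-lc).T@(P-pc);a=np.arctan2(H[0,1]-H[1,0],H[0,0]+H[1,1])
    M=np.array([[np.cos(a),-np.sin(a)],[np.sin(a),np.cos(a)]])
    return pc-M@lc,a,np.linalg.norm((L@M.T+pc-M@lc)-P,axis=1)
E
python3 - <<'E'
from h import *
c=load('top0')
f=lambda u,v:(180+u/4-.375,100+v/4-.375)
deck=[(78,45),(642,98),(612,467),(30,408)] # (+x,+y),(+x,-y),(-x,-y),(-x,+y)
D=[onz(c,*f(*p),.06)[:2] for p in deck]
t,a,e=fitpose(D,[(.11,.17),(.11,-.17),(-.11,-.17),(-.11,.17)]);print('mixer',t,a,e)
M=np.array([[np.cos(a),-np.sin(a)],[np.sin(a),np.cos(a)]])
mx=lambda P:(np.array(P)[:2]-t)@M
for n,p,z in[('TL',(114,142),.0788),('TR',(496,176),.0788),('BR',(478,365),.07),('BL',(96,332),.07),('h1',(178,208),.0765),('h0',(420,230),.0765)]:
    print(n,np.round(mx(onz(c,*f(*p),z))*1000,1))
for n,p,z in[('fenceL',(142,124),.084),('fenceR',(556,163),.084),('vial',(311,76),.105),('jar',(395,92),.092),('pot',(594,427),.094)]:
    print(n,np.round(mx(onz(c,*f(*p),z))*1000,1))
o=monitor.get_obs();print(R.from_rotvec(o['tool_rot']).as_matrix().round(3))
E
```

```text
mixer [0.59937058 0.01963253] -0.12330793042574258 [0.00155234 0.00194904 0.00114974 0.00150956]
TL [ 47.2 135.6]
TR [ 48.7 -86.3]
BR [-60.7 -86.6]
BL [-63.3 133.9]
h1 [12.5 94.4]
h0 [ 13.3 -45.8]
fenceL [ 57.9 119.7]
fenceR [  58.2 -119.7]
vial [88.6 23.7]
jar [ 88.4 -23.9]
pot [ -93.4 -153.4]
[[-0.965  0.261 -0.   ]
 [ 0.261  0.965 -0.001]
 [-0.    -0.001 -1.   ]]
```

Mixer at (0.599, 0.020), yaw -0.123. The deck corner residuals are under 2 mm, and the holes are 140 mm apart, as they should be. They are about 11 mm short in x and 24.5 mm too far to +y, within the stated ranges. I'll travel high with the jaws open to a pose in front of the plate's near edge.

servo_tool(plan=[{"x": -40, "y": -45}, {"x": -80, "y": -90}, {"x": -119, "y": -134}, {"x": -159, "y": -179}, {"x": -198, "y": -224}])

```text
invalid input
```

servo_tool(plan=[{"x": -40, "y": -45}, {"x": -80, "y": -90}, {"x": -119, "y": -134}, {"x": -159, "y": -179}, {"x": -198, "y": -224}])

```text
invalid input
```

servo_tool(plan=[{"x": -40, "y": -45, "rz": -0.07}, {"x": -80, "y": -90, "rz": -0.141}, {"x": -80, "y": -90, "rz": -0.141}, {"x": -80, "y": -90, "rz": -0.141}])

```text
invalid input
```

```bash
cat >> h.py <<'E'
MT=np.array([0.5994,0.0196]);MA=-0.1233
MM=np.array([[np.cos(MA),-np.sin(MA)],[np.sin(MA),np.cos(MA)]])
def mx(P): return (np.array(P)[:2]-MT)@MM*1000
def stat():
    o=monitor.get_obs();Rt=R.from_rotvec(o['tool_rot']).as_matrix()
    F=np.r_[o['contact_force'][:2]@MM,o['contact_force'][2]]
    print('t',round(float(o['clock']),2),'mixer xy',mx(o['position']).round(1),'z',round(o['position'][2]*1000,1),'tool y in mixer',(Rt[:2,1]@MM).round(3),'z axis',Rt[:,2].round(3),'F mixer',F.round(1),'open',round(float(o['opening']),4))
E
python3 - <<'E'
from h import *
stat();snap('wrist','w1.png')
E
```

```text
t 0.15 mixer xy [-491.   624.3] z 207.2 tool y in mixer [0.14 0.99] z axis [-0.    -0.001 -1.   ] F mixer [-0.7 -0.6 -0.2] open 0.0856
```

View pics/w1.png

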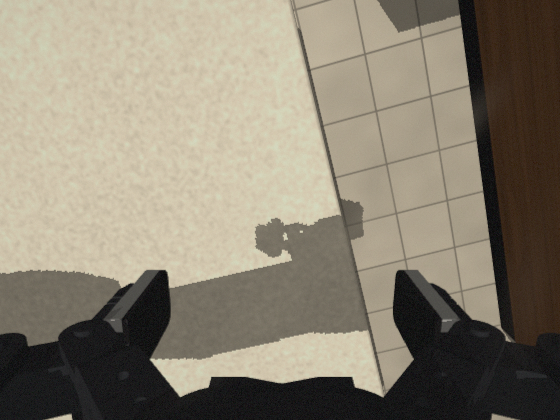

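All three calls were refused as invalid input and the arm didn't move. I'll probably need every key in each row.

servo_tool(plan=[{"x": -40, "y": -45, "z": 0, "rx": 0, "ry": 0, "rz": 0, "claw": 100}, {"x": -80, "y": -90, "z": 0, "rx": 0, "ry": 0, "rz": 0, "claw": 100}, {"x": -119, "y": -134, "z": 0, "rx": 0, "ry": 0, "rz": 0, "claw": 100}, {"x": -159, "y": -179, "z": 0, "rx": 0, "ry": 0, "rz": 0, "claw": 100}, {"x": -198, "y": -224, "z": 0, "rx": 0, "ry": 0, "rz": 0, "claw": 100}])

```text
clock: 0.82
position: [0.3226, 0.4302, 0.208]
tool_rot: [0.413, 3.114, 0.0]
contact_force: [1.1, -0.2, -0.9]
opening: 0.0854
```

servo_tool(plan=[{"x": -40, "y": -45, "z": 0, "rx": 0, "ry": 0, "rz": 0, "claw": 100}, {"x": -80, "y": -90, "z": 0, "rx": 0, "ry": 0, "rz": 0, "claw": 100}, {"x": -119, "y": -134, "z": 0, "rx": 0, "ry": 0, "rz": 0, "claw": 100}, {"x": -159, "y": -179, "z": 0, "rx": 0, "ry": 0, "rz": 0, "claw": 100}, {"x": -198, "y": -224, "z": 0, "rx": 0, "ry": 0, "rz": 0, "claw": 100}])

```text
clock: 1.45
position: [0.4553, 0.1624, 0.2081]
tool_rot: [0.413, 3.114, 0.001]
contact_force: [1.4, 0.0, 0.2]
opening: 0.0859
```

servo_tool(plan=[{"x": -40, "y": -45, "z": 0, "rx": 0, "ry": 0, "rz": -0.07, "claw": 100}, {"x": -80, "y": -90, "z": 0, "rx": 0, "ry": 0, "rz": -0.141, "claw": 100}, {"x": -80, "y": -90, "z": 0, "rx": 0, "ry": 0, "rz": -0.141, "claw": 100}, {"x": -80, "y": -90, "z": 0, "rx": 0, "ry": 0, "rz": -0.141, "claw": 100}])

```text
clock: 1.95
position: [0.508, 0.0565, 0.2077]
tool_rot: [-0.195, -3.135, -0.0]
contact_force: [-0.6, -0.1, -0.2]
opening: 0.0855
```

Run:
```python
from h import *
stat();snap('wrist','w2.png')
```

```text
t 1.95 mixer xy [-95.2  25.4] z 207.7 tool y in mixer [0.001 1.   ] z axis [-0.001  0.    -1.   ] F mixer [-0.6 -0.2 -0.2] open 0.0855
```

View pics/w2.png

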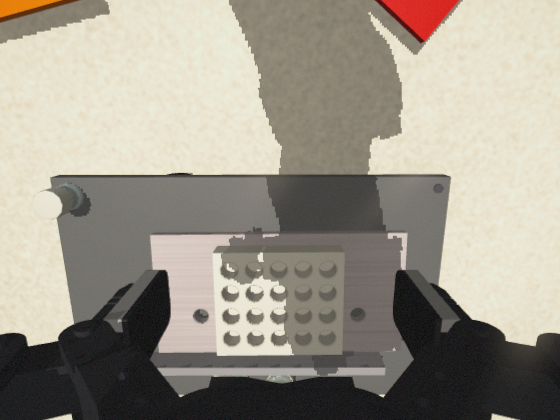

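The wrist view shows the deck's near edge level at row 176 from (53,176) to (450,176), and the plate's near edge from (151,234) to (407,232). I'll compare these with the top-view numbers.

Run:
```python
from h import *
c=load('w2')
for n,u,v,z in[('deckR',53,176,.06),('deckL',450,176,.06),('nearR',151,234,.07),('nearL',407,232,.07),('h0',201,316,.0765),('h1',358,314,.0765),('pot',49,204,.094)]:print(n,mx(onz(c,u,v,z)).round(1))
```

```text
deckR [-109.8 -168.1]
deckL [-109.3  168.5]
nearR [-61.3 -86.2]
nearL [-62.7 132.8]
h0 [ 13.5 -46.4]
h1 [11.8 93.5]
pot [ -93.7 -153.7]
```

The two views agree to about 1 mm. Descending.

servo_tool(plan=[{"x": 0, "y": 0, "z": 50, "rx": 0, "ry": 0, "rz": 0, "claw": 100}, {"x": 0, "y": 0, "z": 100, "rx": 0, "ry": 0, "rz": 0, "claw": 100}, {"x": 0, "y": 0, "z": 130, "rx": 0, "ry": 0, "rz": 0, "claw": 100}, {"x": 0, "y": 0, "z": 145, "rx": 0, "ry": 0, "rz": 0, "claw": 100}, {"x": 0, "y": 0, "z": 145, "rx": 0, "ry": 0, "rz": 0, "claw": 100}])

```text
clock: 2.62
position: [0.5078, 0.0574, 0.0625]
tool_rot: [-0.19, -3.135, 0.0]
contact_force: [-0.7, 0.3, -0.1]
opening: 0.0852
```

servo_tool(plan=[{"x": 0, "y": 0, "z": 4, "rx": 0, "ry": 0, "rz": 0, "claw": 100}, {"x": 0, "y": 0, "z": 8, "rx": 0, "ry": 0, "rz": 0, "claw": 100}, {"x": 0, "y": 0, "z": 11, "rx": 0, "ry": 0, "rz": 0, "claw": 100}, {"x": 0, "y": 0, "z": 12, "rx": 0, "ry": 0, "rz": 0, "claw": 100}, {"x": 0, "y": 0, "z": 12, "rx": 0, "ry": 0, "rz": 0, "claw": 100}])

```text
clock: 3.25
position: [0.5083, 0.0564, 0.0509]
tool_rot: [0.193, 3.136, -0.0]
contact_force: [-0.4, 0.5, 0.8]
opening: 0.0854
```

Run:
```python
from h import *
stat();snap('side','s2.png')
a=cv2.imread('pics/s2.png');cv2.imwrite('pics/s2c.png',cv2.resize(a[130:290,150:350],(800,640)[:2],interpolation=cv2.INTER_CUBIC)[:600])
```

```text
t 3.25 mixer xy [-94.9  25.3] z 50.9 tool y in mixer [-0.  1.] z axis [ 0. -0. -1.] F mixer [-0.5  0.4  0.8] open 0.0854
```

View pics/s2c.png

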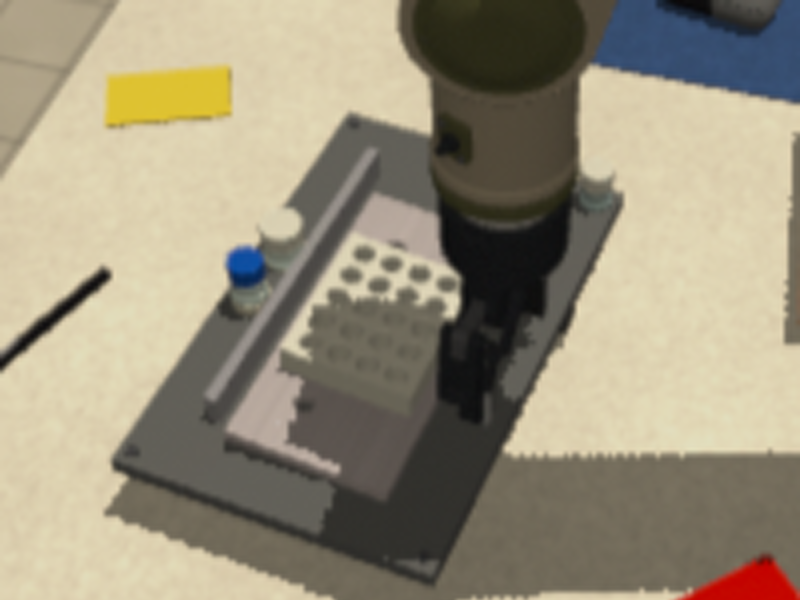

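The open fingers stand just in front of the plate's near edge, touching nothing. I'll push to the fence slowly.

servo_tool(plan=[{"x": -4, "y": 0, "z": 1, "rx": 0, "ry": 0, "rz": 0, "claw": 100}, {"x": -8, "y": 0, "z": 1, "rx": 0, "ry": 0, "rz": 0, "claw": 100}, {"x": -12, "y": 0, "z": 1, "rx": 0, "ry": 0, "rz": 0, "claw": 100}, {"x": -15, "y": 0, "z": 1, "rx": 0, "ry": 0, "rz": 0, "claw": 100}, {"x": -18, "y": 0, "z": 1, "rx": 0, "ry": 0, "rz": 0, "claw": 100}])

```text
clock: 3.92
position: [0.5264, 0.0542, 0.0499]
tool_rot: [-0.193, -3.136, 0.0]
contact_force: [1.0, -1.0, -0.2]
opening: 0.0853
```

servo_tool(plan=[{"x": -1.5, "y": 0, "z": 0, "rx": 0, "ry": 0, "rz": 0, "claw": 100}, {"x": -3, "y": 0, "z": 0, "rx": 0, "ry": 0, "rz": 0, "claw": 100}, {"x": -4.5, "y": 0, "z": 0, "rx": 0, "ry": 0, "rz": 0, "claw": 100}, {"x": -6, "y": 0, "z": 0, "rx": 0, "ry": 0, "rz": 0, "claw": 100}, {"x": -7, "y": 0, "z": 0, "rx": 0, "ry": 0, "rz": 0, "claw": 100}])

```text
clock: 4.55
position: [0.5332, 0.0534, 0.0499]
tool_rot: [0.193, 3.136, 0.0]
contact_force: [-0.7, -0.2, -0.1]
opening: 0.0854
```

Run:
```python
from h import *
stat();snap('wrist','w3.png')
```

```text
t 4.55 mixer xy [-69.8  25.4] z 49.9 tool y in mixer [-0.001  1.   ] z axis [ 0.  0. -1.] F mixer [-0.7 -0.3 -0.1] open 0.0854
```

View pics/w3.png

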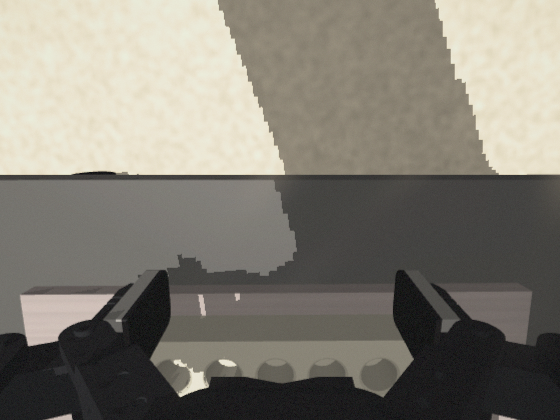

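No contact force yet. The plate's near edge shows from (22,292) to (530,290).

Run:
```python
from h import *
c=load('w3')
for p in[(22,296),(530,292)]:print(mx(onz(c,*p,.07)).round(1))
for p in[(22,288),(520,284)]:print('low',mx(onz(c,*p,.060)).round(1))
o=monitor.get_obs();M=R.from_rotvec(o['tool_rot']).as_matrix()
for x in(-.011,0,.011):
  for s in(-1,1): print(x,s,proj(c,o['position']+M@np.array([x,s*.0427,-.013])).round(0))
```

```text
[-59.8 -86.6]
[-61.6 132.2]
low [-58.6 -93.5]
low [-60.5 134.3]
-0.011 -1 [187. 291.]
-0.011 1 [376. 291.]
0 -1 [185. 268.]
0 1 [378. 268.]
0.011 -1 [183. 245.]
0.011 1 [380. 245.]
```

Run:
```python
from h import *
a=cv2.imread('pics/w3.png')[240:380,60:260];a=cv2.convertScaleAbs(a,alpha=2.2,beta=20);cv2.imwrite('pics/w3c.png',cv2.resize(a,(800,560),interpolation=cv2.INTER_CUBIC))
```

```text
(no output)
```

View pics/w3c.png

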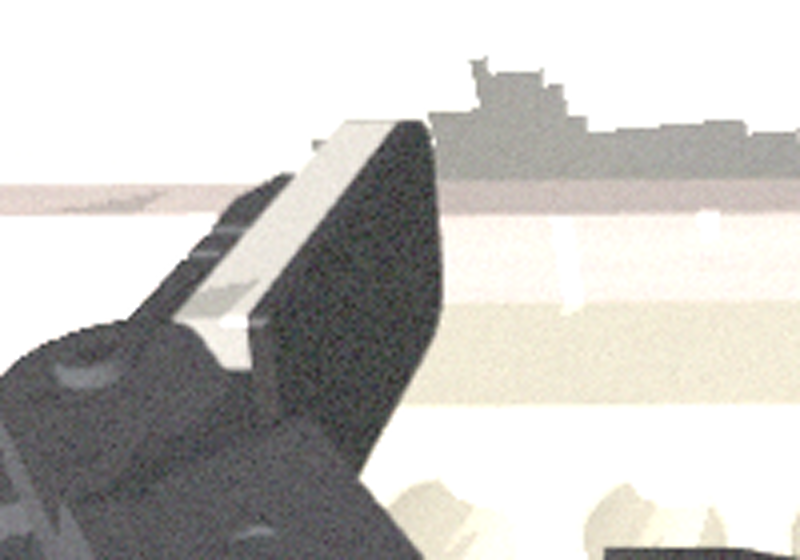

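Run:
```python
from h import *
c=load('s2');M=R.from_rotvec(c['rot']).as_matrix()
for z in(0,-.013,-.025,-.035,-.045):
  print(z,[((proj(c,c['pos']+M@np.array([x,.0427+t,z]))-[150,130])*4).round(0).tolist() for x in(-.011,.011) for t in (0,.010)])
```

```text
0 [[460.0, 439.0], [453.0, 451.0], [491.0, 450.0], [485.0, 462.0]]
-0.013 [[459.0, 428.0], [453.0, 440.0], [491.0, 439.0], [485.0, 451.0]]
-0.025 [[459.0, 417.0], [453.0, 429.0], [491.0, 428.0], [485.0, 440.0]]
-0.035 [[459.0, 407.0], [452.0, 420.0], [491.0, 418.0], [485.0, 431.0]]
-0.045 [[458.0, 398.0], [452.0, 410.0], [491.0, 409.0], [485.0, 421.0]]
```

Both the wrist and side views put the open fingertips about 35 mm behind the TCP, so they are above the plate edge and nothing was pushed. With the fingers shut, the TCP is at the tips, so I'll use that. Back off, rise, shut, then come down again.

servo_tool(plan=[{"x": 10, "y": 0, "z": 0, "rx": 0, "ry": 0, "rz": 0, "claw": 100}, {"x": 25, "y": 0, "z": -10, "rx": 0, "ry": 0, "rz": 0, "claw": 100}, {"x": 25, "y": 0, "z": -45, "rx": 0, "ry": 0, "rz": 0, "claw": 100}, {"x": 25, "y": 0, "z": -50, "rx": 0, "ry": 0, "rz": 0, "claw": 0}, {"x": 25, "y": 0, "z": -50, "rx": 0, "ry": 0, "rz": 0, "claw": 0}], newtons=40)

```text
clock: 5.22
position: [0.5079, 0.0566, 0.1005]
tool_rot: [0.192, 3.135, 0.001]
contact_force: [-0.2, -0.1, -0.0]
opening: 0.0515
```

servo_tool(plan=[{"x": 0, "y": 0, "z": 0, "rx": 0, "ry": 0, "rz": 0, "claw": 0}, {"x": 0, "y": 0, "z": 0, "rx": 0, "ry": 0, "rz": 0, "claw": 0}, {"x": 0, "y": 0, "z": 0, "rx": 0, "ry": 0, "rz": 0, "claw": 0}, {"x": 0, "y": 0, "z": 0, "rx": 0, "ry": 0, "rz": 0, "claw": 0}, {"x": 0, "y": 0, "z": 0, "rx": 0, "ry": 0, "rz": 0, "claw": 0}])

```text
clock: 5.85
position: [0.5083, 0.0564, 0.0998]
tool_rot: [-0.193, -3.136, 0.0]
contact_force: [-0.3, -0.7, 1.1]
opening: 0.0001
```

Run:
```python
from h import *
stat();snap('wrist','w4.png')
```

```text
t 5.85 mixer xy [-95.   25.3] z 99.8 tool y in mixer [-0.  1.] z axis [-0. -0. -1.] F mixer [-0.2 -0.7  1.1] open 0.0001
```

View pics/w4.png

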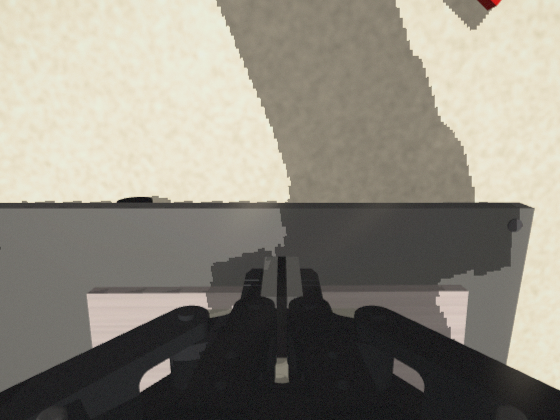

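servo_tool(plan=[{"x": 0, "y": 0, "z": 15, "rx": 0, "ry": 0, "rz": 0, "claw": 0}, {"x": 0, "y": 0, "z": 25, "rx": 0, "ry": 0, "rz": 0, "claw": 0}, {"x": 0, "y": 0, "z": 31, "rx": 0, "ry": 0, "rz": 0, "claw": 0}, {"x": 0, "y": 0, "z": 36, "rx": 0, "ry": 0, "rz": 0, "claw": 0}, {"x": 0, "y": 0, "z": 36, "rx": 0, "ry": 0, "rz": 0, "claw": 0}])

```text
clock: 6.52
position: [0.5081, 0.0564, 0.0635]
tool_rot: [-0.193, -3.135, 0.0]
contact_force: [0.3, -0.2, -0.0]
opening: -0.0
```

Run:
```python
from h import *
stat();c=snap('side','s5.png')
a=cv2.imread('pics/s5.png')[190:270,210:310];a=cv2.convertScaleAbs(a,alpha=1.8,beta=10);cv2.imwrite('pics/s5c.png',cv2.resize(a,(750,600),interpolation=cv2.INTER_CUBIC))
c=load('s5');M=R.from_rotvec(c['rot']).as_matrix()
for z in(0,-.013,-.025):
  print(z,[((proj(c,c['pos']+M@np.array([x,t,z]))-[210,190])*7.5).round(0).tolist() for x in(-.011,.011) for t in (0,.014)])
```

```text
t 6.53 mixer xy [-95.1  25.3] z 63.5 tool y in mixer [-0.001  1.   ] z axis [-0.001 -0.    -1.   ] F mixer [ 0.4 -0.2 -0. ] open -0.0
0 [[460.0, 259.0], [445.0, 289.0], [519.0, 279.0], [504.0, 309.0]]
-0.013 [[460.0, 236.0], [444.0, 267.0], [520.0, 256.0], [504.0, 287.0]]
-0.025 [[460.0, 215.0], [444.0, 245.0], [520.0, 235.0], [504.0, 265.0]]
```

View pics/s5c.png

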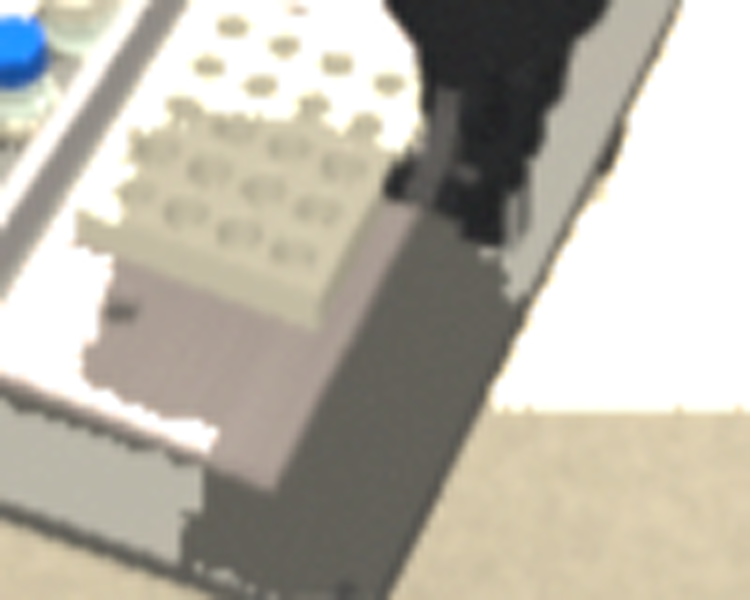

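Both views suggest that the shut tips also end about 25 mm above the reported TCP. I'll check by touching the deck gently.

servo_tool(plan=[{"x": 0, "y": 0, "z": 1, "rx": 0, "ry": 0, "rz": 0, "claw": 0}, {"x": 0, "y": 0, "z": 2, "rx": 0, "ry": 0, "rz": 0, "claw": 0}, {"x": 0, "y": 0, "z": 3, "rx": 0, "ry": 0, "rz": 0, "claw": 0}, {"x": 0, "y": 0, "z": 4, "rx": 0, "ry": 0, "rz": 0, "claw": 0}, {"x": 0, "y": 0, "z": 4, "rx": 0, "ry": 0, "rz": 0, "claw": 0}])

```text
clock: 7.2
position: [0.5083, 0.0564, 0.0598]
tool_rot: [-0.193, -3.136, 0.0]
contact_force: [-0.5, 0.1, -0.0]
opening: 0.0001
```

servo_tool(plan=[{"x": 0, "y": 0, "z": 1, "rx": 0, "ry": 0, "rz": 0, "claw": 0}, {"x": 0, "y": 0, "z": 2, "rx": 0, "ry": 0, "rz": 0, "claw": 0}, {"x": 0, "y": 0, "z": 3, "rx": 0, "ry": 0, "rz": 0, "claw": 0}, {"x": 0, "y": 0, "z": 4, "rx": 0, "ry": 0, "rz": 0, "claw": 0}, {"x": 0, "y": 0, "z": 5, "rx": 0, "ry": 0, "rz": 0, "claw": 0}])

```text
clock: 7.82
position: [0.5083, 0.0564, 0.0548]
tool_rot: [0.193, 3.136, 0.0]
contact_force: [0.5, 0.4, 0.2]
opening: -0.0001
```

servo_tool(plan=[{"x": 0, "y": 0, "z": 1, "rx": 0, "ry": 0, "rz": 0, "claw": 0}, {"x": 0, "y": 0, "z": 2, "rx": 0, "ry": 0, "rz": 0, "claw": 0}, {"x": 0, "y": 0, "z": 3, "rx": 0, "ry": 0, "rz": 0, "claw": 0}, {"x": 0, "y": 0, "z": 4, "rx": 0, "ry": 0, "rz": 0, "claw": 0}, {"x": 0, "y": 0, "z": 5, "rx": 0, "ry": 0, "rz": 0, "claw": 0}])

```text
clock: 8.45
position: [0.5083, 0.0564, 0.0498]
tool_rot: [0.193, 3.136, 0.0]
contact_force: [-0.5, 0.3, -0.8]
opening: -0.0
```

No contact with the TCP 10 mm below deck height, so the offset is real. Continuing.

servo_tool(plan=[{"x": 0, "y": 0, "z": 1, "rx": 0, "ry": 0, "rz": 0, "claw": 0}, {"x": 0, "y": 0, "z": 2, "rx": 0, "ry": 0, "rz": 0, "claw": 0}, {"x": 0, "y": 0, "z": 3, "rx": 0, "ry": 0, "rz": 0, "claw": 0}, {"x": 0, "y": 0, "z": 4, "rx": 0, "ry": 0, "rz": 0, "claw": 0}, {"x": 0, "y": 0, "z": 5, "rx": 0, "ry": 0, "rz": 0, "claw": 0}])

```text
clock: 9.07
position: [0.5083, 0.0564, 0.0448]
tool_rot: [0.193, 3.136, 0.0]
contact_force: [-0.2, -0.2, -0.9]
opening: -0.0002
```

servo_tool(plan=[{"x": 0, "y": 0, "z": 1, "rx": 0, "ry": 0, "rz": 0, "claw": 0}, {"x": 0, "y": 0, "z": 2, "rx": 0, "ry": 0, "rz": 0, "claw": 0}, {"x": 0, "y": 0, "z": 3, "rx": 0, "ry": 0, "rz": 0, "claw": 0}])

```text
clock: 9.45
position: [0.5083, 0.0564, 0.0418]
tool_rot: [0.193, 3.136, 0.0]
contact_force: [0.2, 0.5, -0.3]
opening: 0.0
```

Run:
```python
from h import *
stat();c=snap('side','s6.png')
a=cv2.imread('pics/s6.png')[190:270,210:310];a=cv2.convertScaleAbs(a,alpha=1.8,beta=10);cv2.imwrite('pics/s6c.png',cv2.resize(a,(750,600),interpolation=cv2.INTER_CUBIC))
```

```text
t 9.45 mixer xy [-94.9  25.4] z 41.8 tool y in mixer [-0.001  1.   ] z axis [ 0.  0. -1.] F mixer [ 0.1  0.6 -0.3] open 0.0
```

View pics/s6c.png

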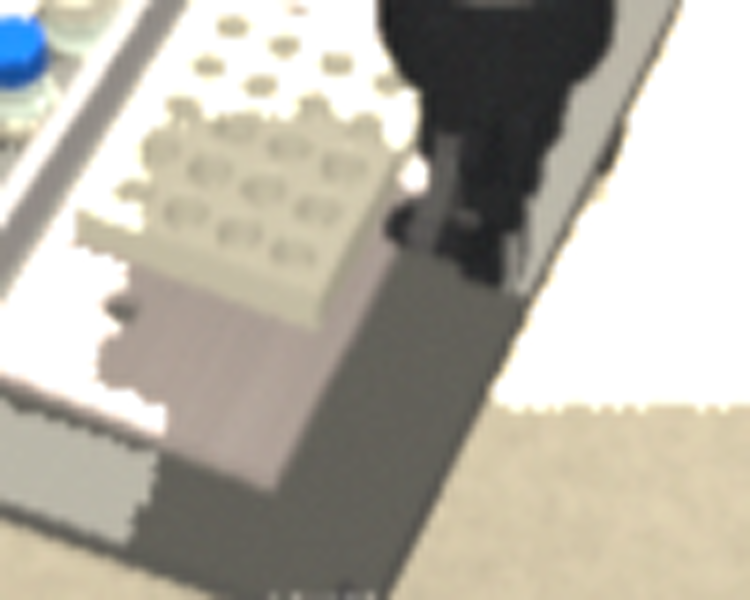

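servo_tool(plan=[{"x": 0, "y": 0, "z": 1, "rx": 0, "ry": 0, "rz": 0, "claw": 0}, {"x": 0, "y": 0, "z": 2, "rx": 0, "ry": 0, "rz": 0, "claw": 0}, {"x": 0, "y": 0, "z": 3, "rx": 0, "ry": 0, "rz": 0, "claw": 0}, {"x": 0, "y": 0, "z": 4, "rx": 0, "ry": 0, "rz": 0, "claw": 0}])

```text
clock: 10.0
position: [0.5083, 0.0564, 0.0378]
tool_rot: [-0.193, -3.136, 0.0]
contact_force: [0.6, -0.3, 0.2]
opening: -0.0004
```

servo_tool(plan=[{"x": 0, "y": 0, "z": 1, "rx": 0, "ry": 0, "rz": 0, "claw": 0}, {"x": 0, "y": 0, "z": 2, "rx": 0, "ry": 0, "rz": 0, "claw": 0}])

```text
clock: 10.25
position: [0.5084, 0.0564, 0.0366]
tool_rot: [0.193, 3.135, 0.0]
contact_force: [-4.8, -0.7, 25.8]
opening: 0.0002
```

servo_tool(plan=[{"x": 0, "y": 0, "z": 1, "rx": 0, "ry": 0, "rz": 0, "claw": 0}, {"x": 0, "y": 0, "z": 2, "rx": 0, "ry": 0, "rz": 0, "claw": 0}])

```text
clock: 10.5
position: [0.5084, 0.0564, 0.0365]
tool_rot: [0.193, 3.134, 0.001]
contact_force: [-9.7, -0.4, 54.9]
opening: -0.0001
```

The deck touches at TCP z = 36.6, so the true tip is about 23 mm behind the reported TCP. I'll back up 6 mm, which puts the tip at about 63 mm.

servo_tool(plan=[{"x": 0, "y": 0, "z": -6, "rx": 0, "ry": 0, "rz": 0, "claw": 0}, {"x": 0, "y": 0, "z": -6, "rx": 0, "ry": 0, "rz": 0, "claw": 0}])

```text
clock: 10.75
position: [0.5086, 0.0565, 0.0403]
tool_rot: [0.193, 3.135, 0.0]
contact_force: [0.3, 0.3, -0.6]
opening: -0.0002
```

Run:
```python
from h import *
stat();c=snap('wrist','w6.png')
```

```text
t 10.75 mixer xy [-94.6  25.4] z 40.3 tool y in mixer [-0.  1.] z axis [ 0.001  0.    -1.   ] F mixer [ 0.2  0.4 -0.6] open -0.0002
```

View pics/w6.png

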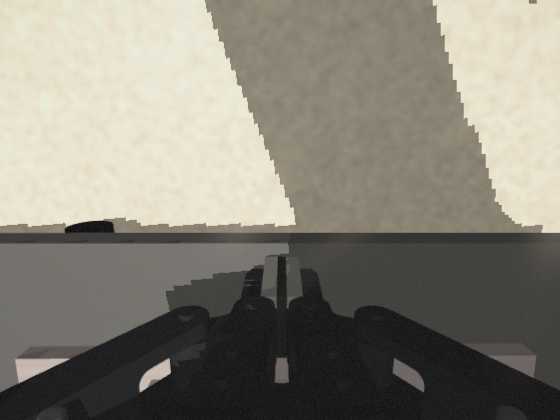

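Clear of the deck. Now the slow push to the fence; contact is expected near TCP mixer x = -72.

servo_tool(plan=[{"x": -4, "y": 0, "z": 0.5, "rx": 0, "ry": 0, "rz": 0, "claw": 0}, {"x": -8, "y": 0, "z": 0.5, "rx": 0, "ry": 0, "rz": 0, "claw": 0}, {"x": -12, "y": 0, "z": 0.5, "rx": 0, "ry": 0, "rz": 0, "claw": 0}, {"x": -16, "y": 0, "z": 0.5, "rx": 0, "ry": 0, "rz": 0, "claw": 0}, {"x": -20, "y": 0, "z": 0.5, "rx": 0, "ry": 0, "rz": 0, "claw": 0}])

```text
clock: 11.42
position: [0.5285, 0.0539, 0.0393]
tool_rot: [0.193, 3.136, -0.0]
contact_force: [-0.7, -0.1, 0.5]
opening: -0.0001
```

servo_tool(plan=[{"x": -1.5, "y": 0, "z": 0, "rx": 0, "ry": 0, "rz": 0, "claw": 0}, {"x": -3, "y": 0, "z": 0, "rx": 0, "ry": 0, "rz": 0, "claw": 0}, {"x": -4.5, "y": 0, "z": 0, "rx": 0, "ry": 0, "rz": 0, "claw": 0}, {"x": -6, "y": 0, "z": 0, "rx": 0, "ry": 0, "rz": 0, "claw": 0}, {"x": -7, "y": 0, "z": 0, "rx": 0, "ry": 0, "rz": 0, "claw": 0}])

```text
clock: 12.05
position: [0.5348, 0.0531, 0.0393]
tool_rot: [-0.192, -3.135, 0.0]
contact_force: [-2.7, -0.0, 0.9]
opening: 0.0007
```

Run:
```python
from h import *
stat()
```

```text
t 12.05 mixer xy [-68.3  25.3] z 39.3 tool y in mixer [-0.001  1.   ] z axis [-0.001 -0.    -1.   ] F mixer [-2.7 -0.3  0.9] open 0.0007
```

Contact, at about 3 N. Continuing to the fence.

servo_tool(plan=[{"x": -1, "y": 0, "z": 0, "rx": 0, "ry": 0, "rz": 0, "claw": 0}, {"x": -2, "y": 0, "z": 0, "rx": 0, "ry": 0, "rz": 0, "claw": 0}, {"x": -3, "y": 0, "z": 0, "rx": 0, "ry": 0, "rz": 0, "claw": 0}, {"x": -4, "y": 0, "z": 0, "rx": 0, "ry": 0, "rz": 0, "claw": 0}, {"x": -5, "y": 0, "z": 0, "rx": 0, "ry": 0, "rz": 0, "claw": 0}])

```text
clock: 12.68
position: [0.5402, 0.0525, 0.0394]
tool_rot: [0.193, 3.136, -0.0]
contact_force: [-2.5, -0.4, 0.4]
opening: 0.0001
```

servo_tool(plan=[{"x": -1, "y": 0, "z": 0, "rx": 0, "ry": 0, "rz": 0, "claw": 0}, {"x": -2, "y": 0, "z": 0, "rx": 0, "ry": 0, "rz": 0, "claw": 0}, {"x": -2.5, "y": 0, "z": 0, "rx": 0, "ry": 0, "rz": 0, "claw": 0}])

```text
clock: 13.05
position: [0.5427, 0.0522, 0.0394]
tool_rot: [0.193, 3.136, -0.0]
contact_force: [-2.0, 0.2, 1.3]
opening: -0.0004
```

Run:
```python
from h import *
stat();snap('side','s7.png')
a=cv2.imread('pics/s7.png')[150:280,170:320];a=cv2.convertScaleAbs(a,alpha=1.8,beta=10);cv2.imwrite('pics/s7c.png',cv2.resize(a,(690,598),interpolation=cv2.INTER_CUBIC))
```

```text
t 13.05 mixer xy [-60.3  25.3] z 39.4 tool y in mixer [-0.  1.] z axis [ 0. -0. -1.] F mixer [-2.  -0.1  1.3] open -0.0004
```

View pics/s7c.png

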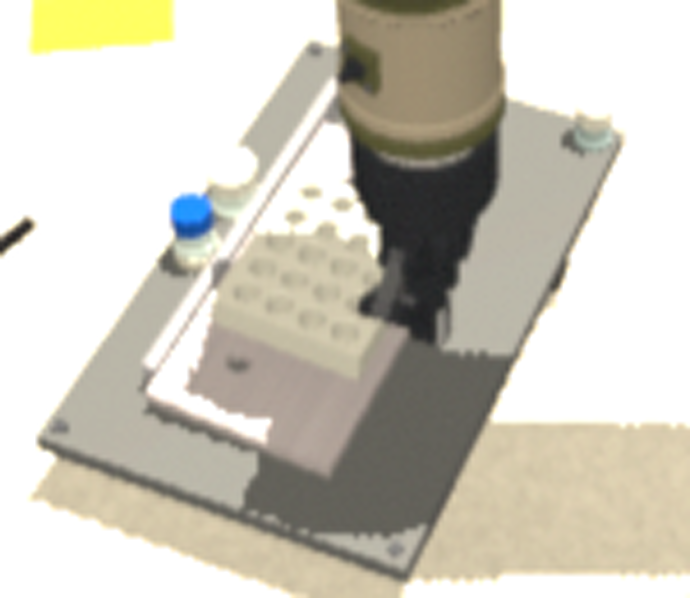

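The plate has slid close to the fence. I'll keep going until the force rises.

servo_tool(plan=[{"x": -1, "y": 0, "z": 0, "rx": 0, "ry": 0, "rz": 0, "claw": 0}, {"x": -2, "y": 0, "z": 0, "rx": 0, "ry": 0, "rz": 0, "claw": 0}])

```text
clock: 13.35
position: [0.5432, 0.0518, 0.0393]
tool_rot: [-0.193, -3.133, 0.001]
contact_force: [-7.7, -0.2, 4.1]
opening: 0.0001
```

servo_tool(plan=[{"x": -0.8, "y": 0, "z": 0, "rx": 0, "ry": 0, "rz": 0, "claw": 0}, {"x": -1.5, "y": 0, "z": 0, "rx": 0, "ry": 0, "rz": 0, "claw": 0}])

```text
clock: 13.6
position: [0.5433, 0.0517, 0.0392]
tool_rot: [-0.192, -3.131, 0.001]
contact_force: [-11.8, 0.8, 6.3]
opening: -0.0
```

Seated on the fence, with force rising to 12 N. I'll back off, rise, and go round to the +y end.

servo_tool(plan=[{"x": 15, "y": 0, "z": 0, "rx": 0, "ry": 0, "rz": 0, "claw": 0}, {"x": 30, "y": 0, "z": -10, "rx": 0, "ry": 0, "rz": 0, "claw": 0}, {"x": 30, "y": 20, "z": -60, "rx": 0, "ry": 0, "rz": 0, "claw": 0}, {"x": 20, "y": 60, "z": -90, "rx": 0, "ry": 0, "rz": 0, "claw": 0}, {"x": -10, "y": 110, "z": -100, "rx": 0, "ry": 0, "rz": 0, "claw": 0}])

```text
clock: 14.22
position: [0.5697, 0.1603, 0.1428]
tool_rot: [0.195, 3.132, 0.002]
contact_force: [1.3, -0.3, -0.4]
opening: -0.0001
```

servo_tool(plan=[{"x": -40, "y": 30, "z": 0, "rx": 0, "ry": 0, "rz": 0, "claw": 0}, {"x": -50, "y": 30, "z": 0, "rx": 0, "ry": 0, "rz": 0, "claw": 0}, {"x": -50, "y": 30, "z": 0, "rx": 0, "ry": 0, "rz": 0, "claw": 0}])

```text
clock: 14.6
position: [0.6224, 0.1825, 0.1394]
tool_rot: [0.194, 3.136, -0.001]
contact_force: [-1.2, -0.6, 0.2]
opening: -0.0001
```

Run:
```python
from h import *
stat();snap('wrist','w8.png');snap('top','t8.png');
a=cv2.imread('pics/t8.png')[100:230,180:350];cv2.imwrite('pics/t8c.png',cv2.resize(a,(680,520),interpolation=cv2.INTER_CUBIC))
```

```text
t 14.6 mixer xy [  2.8 164.5] z 139.4 tool y in mixer [0. 1.] z axis [-0.    -0.001 -1.   ] F mixer [-1.1 -0.7  0.2] open -0.0001
```

View pics/t8c.png

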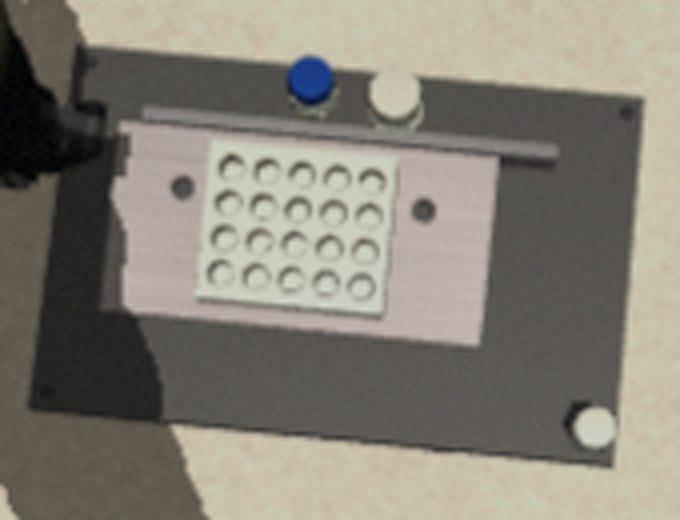

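View pics/w8.png

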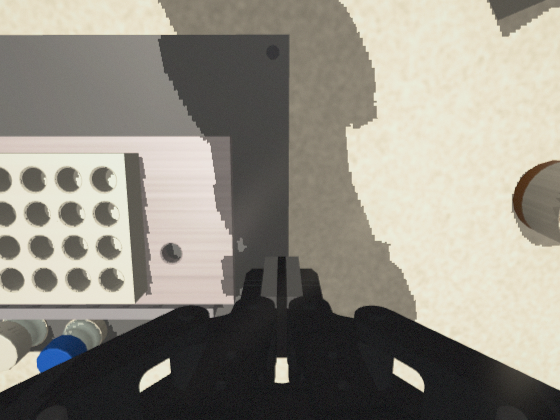

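Run:
```python
from h import *
c=load('t8');f=lambda u,v:(180+u/4-.375,100+v/4-.375)
for n,p,z in[('BR',(480,346),.07),('h1',(183,188),.0765),('h0',(424,210),.0765),('TR',(498,157),.0788)]:print(n,mx(onz(c,*f(*p),z)).round(1))
c=load('w8')
for n,p,z in[('h1',(171,253),.0765),('BL',(231,137),.07),('TL',(236,303),.0788)]:print(n,mx(onz(c,*p,z)).round(1))
```

```text
BR [-49.6 -86.7]
h1 [24.5 93. ]
h0 [ 25.2 -46.9]
TR [ 60.1 -86.4]
h1 [25.2 92.1]
BL [-48.9 133.2]
TL [ 60.3 133.7]
```

The carrier is square on the fence, with holes at x = 25 and about 23 mm too far to +y. Its +y edge is at 133. I'll lower the hand beyond that edge, at the plate's middle.

servo_tool(plan=[{"x": -2, "y": 0, "z": 45, "rx": 0, "ry": 0, "rz": 0, "claw": 0}, {"x": -2, "y": 0, "z": 75, "rx": 0, "ry": 0, "rz": 0, "claw": 0}, {"x": -2, "y": 0, "z": 92, "rx": 0, "ry": 0, "rz": 0, "claw": 0}, {"x": -2, "y": 0, "z": 99, "rx": 0, "ry": 0, "rz": 0, "claw": 0}, {"x": -2, "y": 0, "z": 99, "rx": 0, "ry": 0, "rz": 0, "claw": 0}])

```text
clock: 15.32
position: [0.6247, 0.183, 0.0407]
tool_rot: [0.193, 3.135, 0.0]
contact_force: [0.1, -1.0, 0.4]
opening: -0.0004
```

servo_tool(plan=[{"x": 0, "y": -3, "z": 0, "rx": 0, "ry": 0, "rz": 0, "claw": 0}, {"x": 0, "y": -6, "z": 0, "rx": 0, "ry": 0, "rz": 0, "claw": 0}, {"x": 0, "y": -9, "z": 0, "rx": 0, "ry": 0, "rz": 0, "claw": 0}, {"x": 0, "y": -12, "z": 0, "rx": 0, "ry": 0, "rz": 0, "claw": 0}, {"x": 0, "y": -15, "z": 0, "rx": 0, "ry": 0, "rz": 0, "claw": 0}])

```text
clock: 15.95
position: [0.6229, 0.168, 0.0404]
tool_rot: [0.193, 3.136, -0.0]
contact_force: [0.4, -0.2, 0.5]
opening: 0.0001
```

Run:
```python
from h import *
stat()
```

```text
t 15.95 mixer xy [  5.  150.1] z 40.4 tool y in mixer [-0.  1.] z axis [ 0. -0. -1.] F mixer [ 0.4 -0.2  0.5] open 0.0001
```

servo_tool(plan=[{"x": 0, "y": -1.5, "z": 0, "rx": 0, "ry": 0, "rz": 0, "claw": 0}, {"x": 0, "y": -3, "z": 0, "rx": 0, "ry": 0, "rz": 0, "claw": 0}, {"x": 0, "y": -4.5, "z": 0, "rx": 0, "ry": 0, "rz": 0, "claw": 0}, {"x": 0, "y": -6, "z": 0, "rx": 0, "ry": 0, "rz": 0, "claw": 0}, {"x": 0, "y": -7.5, "z": 0, "rx": 0, "ry": 0, "rz": 0, "claw": 0}])

```text
clock: 16.58
position: [0.622, 0.1614, 0.0404]
tool_rot: [0.192, 3.135, 0.001]
contact_force: [0.2, 1.6, -0.1]
opening: 0.0001
```

servo_tool(plan=[{"x": 0, "y": -1, "z": 0, "rx": 0, "ry": 0, "rz": 0, "claw": 0}, {"x": 0, "y": -2, "z": 0, "rx": 0, "ry": 0, "rz": 0, "claw": 0}, {"x": 0, "y": -3, "z": 0, "rx": 0, "ry": 0, "rz": 0, "claw": 0}, {"x": 0, "y": -4, "z": 0, "rx": 0, "ry": 0, "rz": 0, "claw": 0}, {"x": 0, "y": -5, "z": 0, "rx": 0, "ry": 0, "rz": 0, "claw": 0}])

```text
clock: 17.2
position: [0.6214, 0.1557, 0.0404]
tool_rot: [0.193, 3.136, -0.0]
contact_force: [0.7, 2.5, -0.5]
opening: -0.0
```

servo_tool(plan=[{"x": 0, "y": -1, "z": 0, "rx": 0, "ry": 0, "rz": 0, "claw": 0}, {"x": 0, "y": -2, "z": 0, "rx": 0, "ry": 0, "rz": 0, "claw": 0}, {"x": 0, "y": -3, "z": 0, "rx": 0, "ry": 0, "rz": 0, "claw": 0}, {"x": 0, "y": -4, "z": 0, "rx": 0, "ry": 0, "rz": 0, "claw": 0}, {"x": 0, "y": -5, "z": 0, "rx": 0, "ry": 0, "rz": 0, "claw": 0}])

```text
clock: 17.82
position: [0.6207, 0.1508, 0.0404]
tool_rot: [0.193, 3.136, -0.0]
contact_force: [0.7, 1.9, -0.0]
opening: -0.0001
```

Run:
```python
from h import *
stat();snap('top','t9.png');
a=cv2.imread('pics/t9.png')[100:230,180:350];cv2.imwrite('pics/t9c.png',cv2.resize(a,(680,520),interpolation=cv2.INTER_CUBIC))
```

```text
t 17.82 mixer xy [  5.  132.8] z 40.4 tool y in mixer [-0.001  1.   ] z axis [-0. -0. -1.] F mixer [ 0.4  2.  -0. ] open -0.0001
```

View pics/t9c.png

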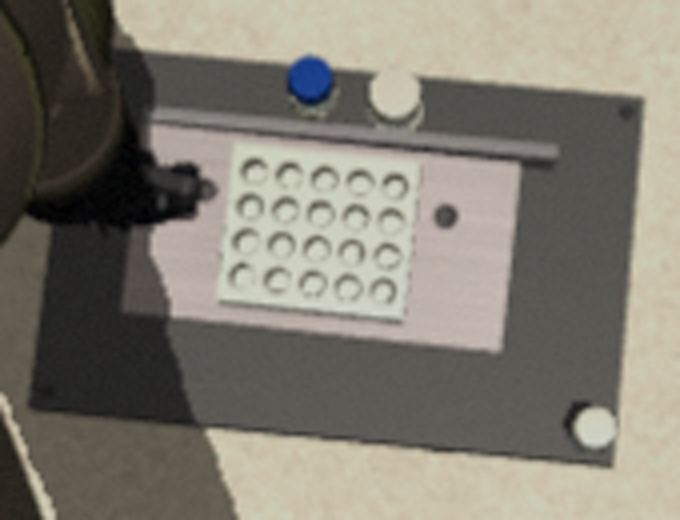

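It slides squarely along the fence, with hole0 now at crop (445,216). About 10 mm remain, so I'll go slower.

servo_tool(plan=[{"x": 0, "y": -1, "z": 0, "rx": 0, "ry": 0, "rz": 0, "claw": 0}, {"x": 0, "y": -2, "z": 0, "rx": 0, "ry": 0, "rz": 0, "claw": 0}, {"x": 0, "y": -3, "z": 0, "rx": 0, "ry": 0, "rz": 0, "claw": 0}, {"x": 0, "y": -4, "z": 0, "rx": 0, "ry": 0, "rz": 0, "claw": 0}, {"x": 0, "y": -5, "z": 0, "rx": 0, "ry": 0, "rz": 0, "claw": 0}])

```text
clock: 18.5
position: [0.6201, 0.1455, 0.0404]
tool_rot: [-0.193, -3.136, 0.001]
contact_force: [-0.7, -0.3, 0.0]
opening: 0.0001
```

servo_tool(plan=[{"x": 0, "y": -0.6, "z": 0, "rx": 0, "ry": 0, "rz": 0, "claw": 0}, {"x": 0, "y": -1.2, "z": 0, "rx": 0, "ry": 0, "rz": 0, "claw": 0}, {"x": 0, "y": -1.8, "z": 0, "rx": 0, "ry": 0, "rz": 0, "claw": 0}, {"x": 0, "y": -2.4, "z": 0, "rx": 0, "ry": 0, "rz": 0, "claw": 0}, {"x": 0, "y": -3, "z": 0, "rx": 0, "ry": 0, "rz": 0, "claw": 0}])

```text
clock: 19.12
position: [0.6198, 0.1429, 0.0404]
tool_rot: [0.193, 3.136, -0.0]
contact_force: [-0.6, 0.2, -0.6]
opening: 0.0001
```

servo_tool(plan=[{"x": 0, "y": -0.5, "z": 0, "rx": 0, "ry": 0, "rz": 0, "claw": 0}, {"x": 0, "y": -1, "z": 0, "rx": 0, "ry": 0, "rz": 0, "claw": 0}, {"x": 0, "y": -1.5, "z": 0, "rx": 0, "ry": 0, "rz": 0, "claw": 0}])

```text
clock: 19.5
position: [0.6196, 0.1414, 0.0404]
tool_rot: [0.193, 3.136, -0.0]
contact_force: [-0.2, -0.7, 0.5]
opening: -0.0001
```

Run:
```python
from h import *
stat();snap('top','t10.png');
a=cv2.imread('pics/t10.png')[100:230,180:350];cv2.imwrite('pics/t10c.png',cv2.resize(a,(680,520),interpolation=cv2.INTER_CUBIC))
```

```text
t 19.5 mixer xy [  5.1 123.4] z 40.4 tool y in mixer [-0.001  1.   ] z axis [ 0. -0. -1.] F mixer [-0.1 -0.8  0.5] open -0.0001
```

View pics/t10c.png

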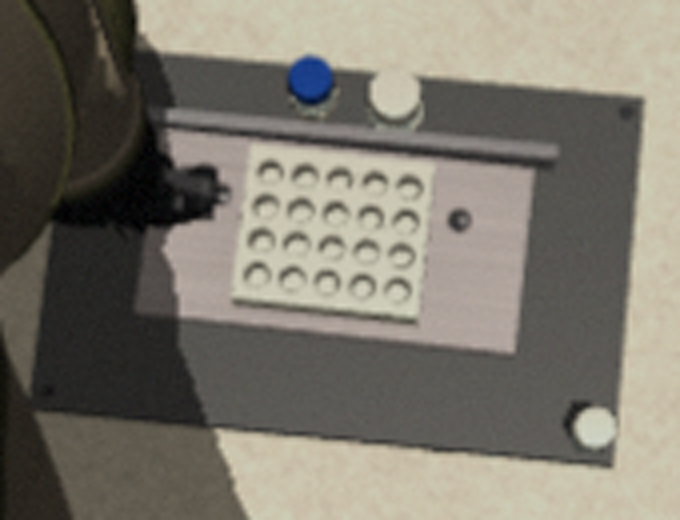

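Force fell to zero, and a bright pin tip now shows inside hole0 at (459,219), so it has apparently dropped in. I'll withdraw sideways, rise and check.

servo_tool(plan=[{"x": 0, "y": 8, "z": 0, "rx": 0, "ry": 0, "rz": 0, "claw": 0}, {"x": 0, "y": 25, "z": 0, "rx": 0, "ry": 0, "rz": 0, "claw": 0}, {"x": 0, "y": 40, "z": -20, "rx": 0, "ry": 0, "rz": 0, "claw": 0}, {"x": 0, "y": 50, "z": -70, "rx": 0, "ry": 0, "rz": 0, "claw": 0}, {"x": 0, "y": 60, "z": -120, "rx": 0, "ry": 0, "rz": 0, "claw": 0}])

```text
clock: 20.18
position: [0.6265, 0.2032, 0.1615]
tool_rot: [-0.19, -3.135, -0.0]
contact_force: [0.3, 0.3, 0.8]
opening: 0.0002
```

servo_tool(plan=[{"x": 60, "y": 0, "z": -10, "rx": 0, "ry": 0, "rz": 0, "claw": 0}, {"x": 90, "y": 0, "z": -20, "rx": 0, "ry": 0, "rz": 0, "claw": 0}, {"x": 90, "y": 0, "z": -20, "rx": 0, "ry": 0, "rz": 0, "claw": 0}])

```text
clock: 20.55
position: [0.5358, 0.2143, 0.1816]
tool_rot: [0.187, 3.136, 0.002]
contact_force: [0.6, 0.2, -0.5]
opening: -0.0001
```

Run:
```python
from h import *
stat();snap('wrist','w11.png');snap('side','s11.png');snap('top','t11.png')
a=cv2.imread('pics/t11.png')[100:230,180:350];cv2.imwrite('pics/t11c.png',cv2.resize(a,(680,520),interpolation=cv2.INTER_CUBIC))
a=cv2.imread('pics/s11.png')[150:280,170:320];a=cv2.convertScaleAbs(a,alpha=1.4);cv2.imwrite('pics/s11c.png',cv2.resize(a,(690,598),interpolation=cv2.INTER_CUBIC))
```

```text
t 20.55 mixer xy [-87.1 185.4] z 181.6 tool y in mixer [-0.004  1.   ] z axis [ 0.     0.001 -1.   ] F mixer [ 0.6  0.3 -0.5] open -0.0001
```

View pics/t11c.png

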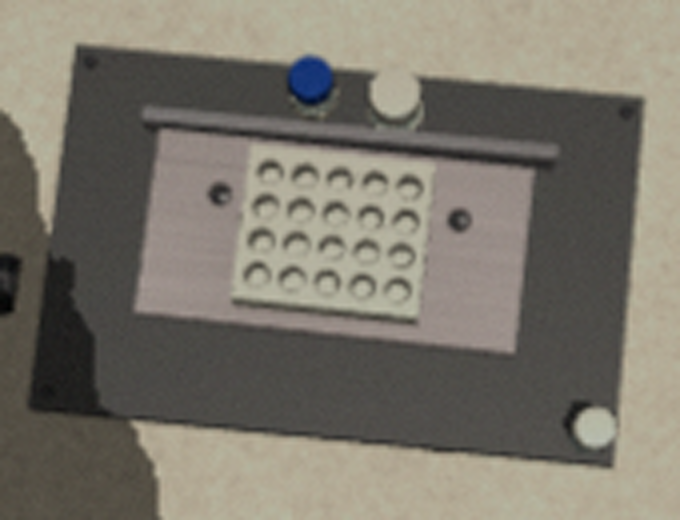

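View pics/s11c.png

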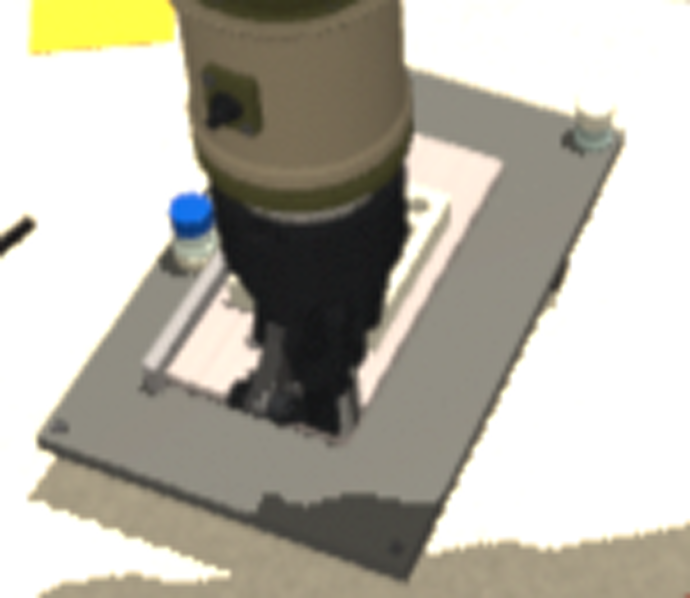

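View pics/w11.png

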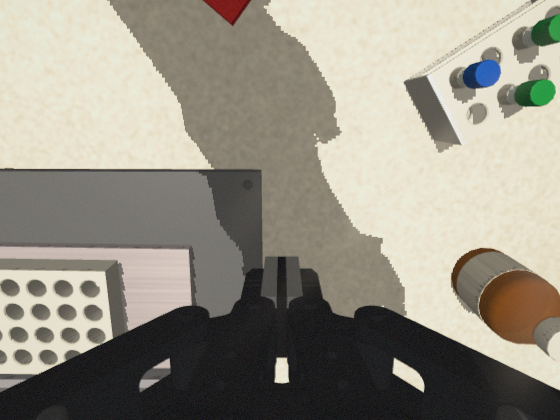

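The top view shows pin tips in both holes, at crop (220,194) and (459,219). I'll measure with the plate top at 70 mm.

Run:
```python
from h import *
c=load('t11');f=lambda u,v:(180+u/4-.375,100+v/4-.375)
for n,p in[('TL',(158,127)),('TR',(535,168)),('BR',(516,353)),('BL',(134,313)),('h1',(220,194)),('h0',(459,219))]:print(n,mx(onz(c,*f(*p),.07)).round(1))
g=lambda p,q,z:round(float(np.linalg.norm(mx(onz(c,*f(*p),z))-mx(onz(c,*f(*q),z)))),1)
print('far edge len/near edge len at z70',g((158,127),(535,168),.07),g((134,313),(516,353),.07))
for n,p,z in[('vial',(311,76),.105),('jar',(395,92),.092),('pot',(594,427),.094)]: print(n,mx(onz(c,*f(*p),z)).round(1))
c=load('w11');
for n,p in[('BL',(192,246)),]:print(n,mx(onz(c,*p,.07)).round(1))
```

```text
TL [ 61.4 113. ]
TR [  58.3 -108.6]
BR [ -51.6 -107.6]
BL [-50.1 113.5]
h1 [24.8 72.2]
h0 [ 23.7 -67.5]
far edge len/near edge len at z70 221.6 221.1
vial [88.6 23.7]
jar [ 88.4 -23.9]
pot [ -93.4 -153.4]
BL [-51.3 115.1]
```

Holes read 2–2.5 mm from the pins in +y, within the 2.5 mm clearance. The far and near edges read equal length at 70 mm height, which fits a flat plate. I'll take a closer look over both holes.

servo_tool(plan=[{"x": -24, "y": -50, "z": 0, "rx": 0, "ry": 0, "rz": 0, "claw": 0}, {"x": -48, "y": -100, "z": 0, "rx": 0, "ry": 0, "rz": 0, "claw": 0}, {"x": -72, "y": -150, "z": 0, "rx": 0, "ry": 0, "rz": 0, "claw": 0}, {"x": -92, "y": -185, "z": 20, "rx": 0, "ry": 0, "rz": 0, "claw": 0}, {"x": -92, "y": -185, "z": 30, "rx": 0, "ry": 0, "rz": 0, "claw": 0}])

```text
clock: 21.32
position: [0.6076, 0.0124, 0.1488]
tool_rot: [-0.203, -3.135, 0.003]
contact_force: [-0.1, 0.7, 0.2]
opening: 0.0004
```

servo_tool(plan=[{"x": 0, "y": 0, "z": 0, "rx": 0, "ry": 0, "rz": 0, "claw": 0}, {"x": 0, "y": 0, "z": 0, "rx": 0, "ry": 0, "rz": 0, "claw": 0}])

```text
clock: 21.58
position: [0.6064, 0.0186, 0.1504]
tool_rot: [-0.19, -3.136, -0.001]
contact_force: [-0.5, 0.2, -0.0]
opening: 0.0001
```

Run:
```python
from h import *
stat();snap('wrist','w12.png')
```

```text
t 21.57 mixer xy [ 7.  -0.1] z 150.4 tool y in mixer [-0.002  1.   ] z axis [-0.     0.001 -1.   ] F mixer [-0.5  0.1 -0. ] open 0.0001
```

View pics/w12.png

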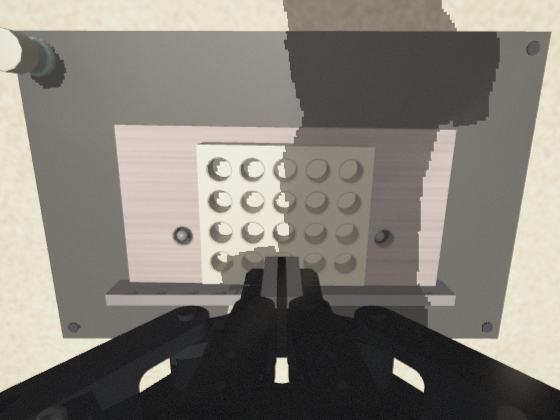

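Run:
```python
from h import *
a=cv2.imread('pics/w12.png');l=a[215:258,155:210];r=cv2.convertScaleAbs(a[215:258,355:410],alpha=2)
cv2.imwrite('pics/w12c.png',cv2.resize(np.hstack([l,r]),(770,301),interpolation=cv2.INTER_CUBIC))
```

```text
(no output)
```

View pics/w12c.png

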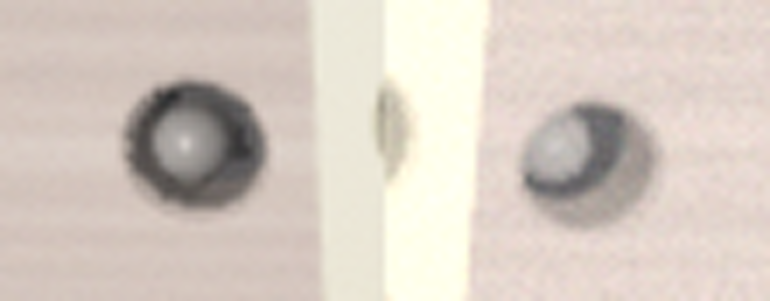

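Run:
```python
from h import *
c=load('w12')
for n,p,z in[('hole0',(182.4,235.4),.07),('pin0',(181.2,234.9),.067),('hole1',(383.8,238.1),.07),('pin1',(379.1,235.6),.067),
 ('nR',(115,125),.07),('nL',(456,129),.07)]:print(n,mx(onz(c,*p,z)).round(1))
```

```text
hole0 [ 23.4 -68.9]
pin0 [ 24.  -70.6]
hole1 [25.2 71.3]
pin1 [24.3 68.7]
nR [ -51.3 -107.2]
nL [-49.1 112.4]
```

Hole-to-pin offsets come out at 1.8 mm (hole0) and about 2.7 mm (hole1), and hole separation at plate-flat height is 140.2 mm. That passes, but pin1 is close to its rim. There's time for a gentle centring nudge of 1–2 mm toward -y.

servo_tool(plan=[{"x": 0, "y": 50, "z": 0, "rx": 0, "ry": 0, "rz": 0, "claw": 0}, {"x": 0, "y": 100, "z": 0, "rx": 0, "ry": 0, "rz": 0, "claw": 0}, {"x": 0, "y": 140, "z": 0, "rx": 0, "ry": 0, "rz": 0, "claw": 0}, {"x": 2, "y": 145, "z": 0, "rx": 0, "ry": 0, "rz": 0, "claw": 0}, {"x": 2, "y": 145, "z": 40, "rx": 0, "ry": 0, "rz": 0, "claw": 0}])

```text
clock: 22.25
position: [0.6239, 0.1633, 0.1131]
tool_rot: [0.189, 3.13, 0.004]
contact_force: [0.7, -0.5, -0.9]
opening: -0.0001
```

servo_tool(plan=[{"x": 0, "y": 0, "z": 40, "rx": 0, "ry": 0, "rz": 0, "claw": 0}, {"x": 0, "y": 0, "z": 60, "rx": 0, "ry": 0, "rz": 0, "claw": 0}, {"x": 0, "y": 0, "z": 70, "rx": 0, "ry": 0, "rz": 0, "claw": 0}, {"x": 0, "y": -7, "z": 70, "rx": 0, "ry": 0, "rz": 0, "claw": 0}, {"x": 0, "y": -14, "z": 70, "rx": 0, "ry": 0, "rz": 0, "claw": 0}])

```text
clock: 22.88
position: [0.621, 0.1468, 0.0416]
tool_rot: [0.193, 3.134, 0.001]
contact_force: [-0.3, -0.9, 0.0]
opening: -0.0
```

Run:
```python
from h import *
stat()
```

```text
t 22.88 mixer xy [  5.8 128.8] z 41.6 tool y in mixer [-0.  1.] z axis [ 0.002  0.    -1.   ] F mixer [-0.1 -0.9  0. ] open -0.0
```

servo_tool(plan=[{"x": 0, "y": -1, "z": 0.5, "rx": 0, "ry": 0, "rz": 0, "claw": 0}, {"x": 0, "y": -2.5, "z": 0.5, "rx": 0, "ry": 0, "rz": 0, "claw": 0}, {"x": 0, "y": -4, "z": 0.5, "rx": 0, "ry": 0, "rz": 0, "claw": 0}, {"x": 0, "y": -5, "z": 0.5, "rx": 0, "ry": 0, "rz": 0, "claw": 0}, {"x": 0, "y": -5.8, "z": 0.5, "rx": 0, "ry": 0, "rz": 0, "claw": 0}])

```text
clock: 23.5
position: [0.6196, 0.1417, 0.0399]
tool_rot: [0.193, 3.136, 0.0]
contact_force: [0.3, -0.2, 0.5]
opening: -0.0001
```

servo_tool(plan=[{"x": 0, "y": -0.5, "z": 0, "rx": 0, "ry": 0, "rz": 0, "claw": 0}, {"x": 0, "y": -1, "z": 0, "rx": 0, "ry": 0, "rz": 0, "claw": 0}, {"x": 0, "y": -1.5, "z": 0, "rx": 0, "ry": 0, "rz": 0, "claw": 0}])

```text
clock: 23.88
position: [0.6194, 0.1407, 0.0399]
tool_rot: [0.192, 3.136, 0.001]
contact_force: [0.7, 2.2, -0.1]
opening: 0.0002
```

Run:
```python
from h import *
stat()
```

```text
t 23.88 mixer xy [  5.  122.6] z 39.9 tool y in mixer [-0.001  1.   ] z axis [ 0.  0. -1.] F mixer [ 0.4  2.3 -0.1] open 0.0002
```

Contact at 122.6 with 2.3 N, as predicted. About 2 mm more.

servo_tool(plan=[{"x": 0, "y": -0.5, "z": 0, "rx": 0, "ry": 0, "rz": 0, "claw": 0}, {"x": 0, "y": -1, "z": 0, "rx": 0, "ry": 0, "rz": 0, "claw": 0}, {"x": 0, "y": -1.5, "z": 0, "rx": 0, "ry": 0, "rz": 0, "claw": 0}, {"x": 0, "y": -2, "z": 0, "rx": 0, "ry": 0, "rz": 0, "claw": 0}])

```text
clock: 24.38
position: [0.6192, 0.1381, 0.0399]
tool_rot: [0.193, 3.136, 0.0]
contact_force: [0.6, 2.6, -0.0]
opening: -0.0003
```

servo_tool(plan=[{"x": 0, "y": 8, "z": 0, "rx": 0, "ry": 0, "rz": 0, "claw": 0}, {"x": 0, "y": 25, "z": 0, "rx": 0, "ry": 0, "rz": 0, "claw": 0}, {"x": 0, "y": 35, "z": -40, "rx": 0, "ry": 0, "rz": 0, "claw": 0}, {"x": 0, "y": 20, "z": -90, "rx": 0, "ry": 0, "rz": 0, "claw": 0}, {"x": 0, "y": -30, "z": -110, "rx": 0, "ry": 0, "rz": 0, "claw": 0}])

```text
clock: 25.0
position: [0.6171, 0.1128, 0.1526]
tool_rot: [0.183, 3.132, 0.005]
contact_force: [0.6, -1.7, -1.2]
opening: 0.0
```

servo_tool(plan=[{"x": 0, "y": -50, "z": 0, "rx": 0, "ry": 0, "rz": 0, "claw": 0}, {"x": 0, "y": -90, "z": 0, "rx": 0, "ry": 0, "rz": 0, "claw": 0}, {"x": 0, "y": -90, "z": 0, "rx": 0, "ry": 0, "rz": 0, "claw": 0}, {"x": 0, "y": -90, "z": 0, "rx": 0, "ry": 0, "rz": 0, "claw": 0}])

```text
clock: 25.5
position: [0.6048, 0.0206, 0.1499]
tool_rot: [0.191, 3.135, 0.001]
contact_force: [-0.1, 0.3, 0.2]
opening: -0.0
```

Run:
```python
from h import *
stat();snap('wrist','w13.png')
a=cv2.imread('pics/w13.png');l=a[215:258,155:210];r=cv2.convertScaleAbs(a[215:258,355:410],alpha=2)
cv2.imwrite('pics/w13c.png',cv2.resize(np.vstack([cv2.resize(a,(560,420)),cv2.resize(np.hstack([l,r]),(560,219),interpolation=cv2.INTER_CUBIC)])[60:],None,fx=1,fy=1))
```

```text
t 25.5 mixer xy [5.3 1.7] z 149.9 tool y in mixer [-0.002  1.   ] z axis [ 0.     0.001 -1.   ] F mixer [-0.1  0.3  0.2] open -0.0
```

View pics/w13c.png

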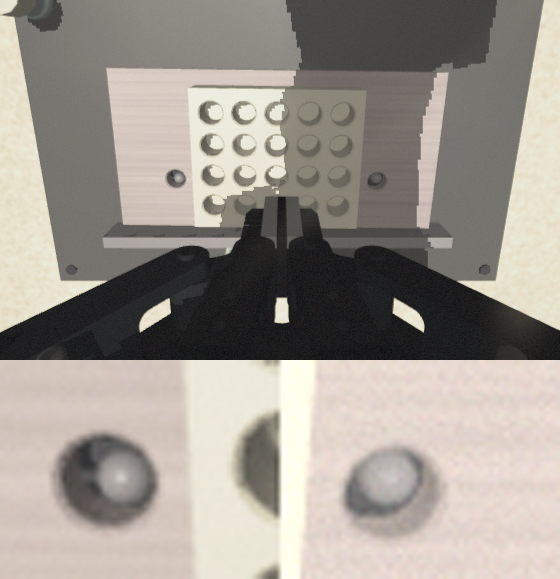

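Run:
```python
from h import *
c=load('w13')
for n,p,z in[('hole0',(175.4,238.2),.07),('pin0',(178.3,237.3),.067),('hole1',(376.8,240.1),.07),('pin1',(375.8,237.6),.067),('nR',(107,128),.07),('nL',(449,132),.07)]:print(n,mx(onz(c,*p,z)).round(1))
```

```text
hole0 [ 23.5 -72. ]
pin0 [ 23.8 -70.8]
hole1 [24.8 68.2]
pin1 [24.  68.2]
nR [ -51.2 -110.4]
nL [-48.9 109.8]
```

Hole-to-pin offsets are now 1.2 and 0.8 mm. The plate slid freely between the pins at about 2.5 N, so it is down on the deck. I'll raise the hand well clear, take a last look, and hand in.

servo_tool(plan=[{"x": 0, "y": 0, "z": -40, "rx": 0, "ry": 0, "rz": 0, "claw": 0}, {"x": 50, "y": 0, "z": -70, "rx": 0, "ry": 0, "rz": 0, "claw": 0}, {"x": 100, "y": 0, "z": -70, "rx": 0, "ry": 0, "rz": 0, "claw": 0}, {"x": 110, "y": 0, "z": -70, "rx": 0, "ry": 0, "rz": 0, "claw": 0}, {"x": 110, "y": 0, "z": -70, "rx": 0, "ry": 0, "rz": 0, "claw": 0}])

```text
clock: 26.18
position: [0.4956, 0.0339, 0.2202]
tool_rot: [0.189, 3.135, 0.001]
contact_force: [-1.0, -0.9, -1.2]
opening: -0.0001
```

Run:
```python
from h import *
stat();snap('top','t14.png');snap('side','s14.png')
```

```text
t 26.18 mixer xy [-104.7    1.4] z 220.2 tool y in mixer [-0.003  1.   ] z axis [ 0.001  0.    -1.   ] F mixer [-0.8 -1.  -1.2] open -0.0001
```

View pics/s14.png

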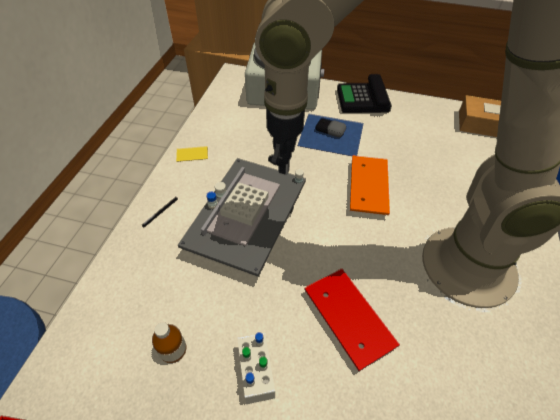

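View pics/t14.png

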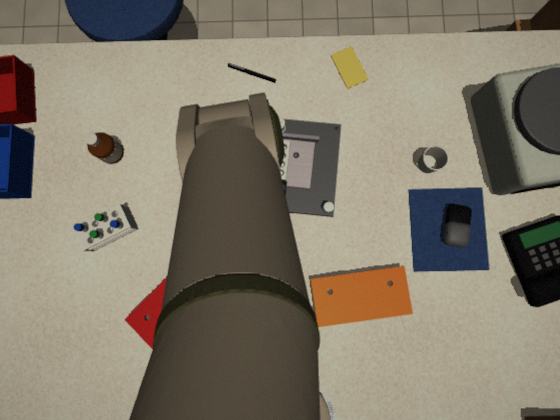

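The hand is clear. The carrier is seated at side pixel (243,207), and the bystanders are where they started.

```bash
python3 -c "
from h import *
print(job.hand_in())"
```

```text
the job is handed in; nothing more can be done
None
```

The carrier is seated over both pins and the job is handed in. The clock read about 26 s of the 48 s allowed. I pushed the carrier square onto the fence with shut fingertips (12 N at the stop). I then slid it about 20 mm along the fence until it dropped over the pins, and made a final 2–3 mm nudge to centre it.

**Last checks:**
- **Position:** the close wrist view put hole0 1.2 mm and hole1 0.8 mm from their pins, against a 4 mm limit.
- **Flatness:** this is inferred, not measured directly. Both pins show inside their holes, the edge lengths fit a plate top at 70 mm, and the plate slid freely at about 2.5 N.
- **Bystanders:** the vial, jar and pot measured unmoved after the first drop-in. In the last views I saw nothing else out of place, though the arm hid some of the deck from the top camera.
- **Hand:** it stands clear, with only noise-level force readings.

**What went wrong or disagreed:**
- The first move calls were refused because each row needed every key. The arm did not move.
- The real fingertips end about 23 mm behind the reported tool point even when shut, which disagrees with the description. My first push, with the fingers open, therefore passed above the plate and touched nothing.
- I found that offset by touching the deck with the fingertips. This peaked at about 55 N at the wrist, under the 120 N limit.
- Before the centring nudge, hole1 read about 2.7 mm off its pin, slightly more than the 2.5 mm clearance allows. I put that down to measurement error.

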